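# Scan in the orange sample

### The arm

A 7-joint arm with a two-finger parallel gripper is mounted at the origin on the work surface. World frame = base frame: x ahead of the robot, y to its left, z up, the work surface at z = 0. Lengths are in m, angles in rad, forces in N, time in s.
With the tool pointing down it reaches from about 0.4 to 0.875 m from the base axis. Payload 19.3 kg.
Tool frame: the origin (TCP) lies at the very end of the fingers, on their centre line; the grasp point (between the pads) lies 19 mm behind it; z points along the fingers, y is the line along which they close (so a half turn about z gives the same grasp; the last joint's range is limited). The gripper opens to 85 mm and grips with 20 to 120 N. Pads are 22 mm wide; open, the fingers measure 114 mm over their backs; the gripper's body (76 mm by 85 mm) begins 54 mm behind the grasp point. The pads swing forward as they close: fully open they stand 13 mm farther back than shut.
Start: joints at [-1.272, 0.521, -0.036, 1.599, 0.021, 1.021, -0.113], TCP at [0.225, 0.583, 0.231] pointing down, gripper open.
Joint ranges: [-2.91, 2.91], [-0.3, 2.13], [-1.5, 1.42], [0.17, 2.43], [-1.26, 4.41], [0.16, 1.93], [-2.52, 2.52]. Speed limits (rad/s): [1.89, 1.89, 2.39, 2.39, 3.01, 3.01, 3.01].

### API

Orientations are given as [roll, pitch, yaw] about the fixed x, y, z axes, in that order (R = Rz(yaw) Ry(pitch) Rx(roll)).
In Python, from workcell import bot gives the robot as it stands.
- The arm moves only by the tool servo_tool, never from a script. Its argument "plan" is a list of rows, each a list of 7 numbers: the finger opening in cm, from 0 to 8.54, then the shift along the tool's x, y, z in cm, then the turn, a rotation vector about the tool's x, y, z in degrees. In form: [[fingers, x, y, z, wx, wy, wz], ...]. A call has 1 to 10 rows; each row is the pose to reach, as a shift and turn from the pose commanded when the call began, along the tool's axes at that moment; what a row does not reach only later rows make up. A row lasts 1/10 s, in which the tool goes at most 50 mm and 8.59 degrees, less where a joint would pass 70% of its speed; a pose out of reach is approached as far as the arm can. A call with a gripper value outside its range is refused whole. The fingers move at their own pace and stop on an object; "force" is the grip in N (left out, the last holds). Time passes only in rows, so rows that repeat a pose let the fingers close. It gives the time, the measured TCP pose, the force, the opening and the grip force at its end, in the units of the state.
- bot.observe(): the state, without advancing time (a new reading comes with each control period).
- bot.grab_frame(name): name is "side" or "top"; returns a dict with "frame" (400x640x3 uint8, blue, green, red), "mtx" (3x3 intrinsics, pixels), "k1" (the pictures are not rectified: a ray, as slopes to the right and down, at radius r is drawn at 1 + k1 r^2 times it, then the intrinsics apply), "R" (3x3) and "t" (3): a world point X has camera coordinates R X + t. Camera axes: x right, y down, z forward; pixel columns grow to the right and rows downward; lengths in m; the calibration is good to about 2 mm. A picture is of the moment at which its call begins. There is no depth.
- bot.job_done(): hands the job in; it is judged then, once.
The state is a dict: "clock": time; "qpos": joint angles; "qd": joint speeds; "joint_efforts": joint torques, N m; "position": TCP position; "tool_rot": TCP orientation; "force": force on the tool from outside, world axes, zero at the start; "moment": the same for the moment, N m; "grip_width": finger opening in m; "finger_force": force on a finger pad.
Only numpy, scipy, OpenCV 4.12 (cv2) and the standard library are available. Lean on these libraries where they do the work, as an engineer would, in place of code of your own. Each camera call takes 0.05 s, during which the arm holds its last target. There are 200 camera calls.

### The job

Book in the sample with the orange lid: take the yellow hand scanner out of its cradle, aim its red window squarely at the middle of the barcode label on the orange case from about 8 cm away, and hold it steady there for two seconds; it reads by itself. Then lay it gently back in the cradle as it was, head the same way round, and let go. Its shell is thin, so grip it with no more than about 50 N, touch none of the sample cases and leave everything else where it stands.

Things in the scene. Friction and masses are not known exactly. Their poses are not given: they have to be found in the camera images.
- scanner: yellow hand scanner, 0.18 kg: handle 150 long (x -85 to 65 mm), 34 wide (y), 28 thick (z 0 to 28), light grey head at its +x end bent 45 degrees down. Origin on the handle's underside, below the centre of mass: grasp here from above, across y, between the cradle's forks. x along the handle to the head, z up. Lies level in the cradle, origin 60 mm above the table.
- scan_head: light grey scanner head, 40 x 44 x 32 mm, rigidly part of the scanner. Origin at the middle of its red window, in the scanner's frame at x 102, y 0, z -8 mm; x is the beam, out of the window, 45 degrees down and forward in the scanner's x-z plane; y is the scanner's y.
- cradle: fixed cradle: steel base 130 x 80 x 8 mm; two grey forks at x -42 and +42 mm, 10 mm thick, 64 wide, bearing face at z 60 mm, a 16 mm tall prong at each end, 44 mm clear between. Origin at the base's underside centre. The scanner belongs with its origin above the cradle's at z 60, its x along the cradle's x, 5 mm of play to each side.
- case_orange: white plastic sample case with an orange lid, 75 x 75 mm footprint, 72 mm tall, about 0.6 kg. Origin at the centre of its underside, z up; its front, to its own -x, is a 45 degree slope that carries a barcode label. Each of the three cases stands with its front roughly to world -y. The case to scan.
- label_orange: white label, 40 x 56 mm with black bars, on the sloped front of the orange case. Origin at the middle of the label, in the case's frame at x -18, y 0, z 40 mm; its z axis is the outward normal, 45 degrees up and out to the case's front (-x); its y axis is the case's y axis.
- case_blue: white plastic sample case with a blue lid, 75 x 75 mm footprint, 72 mm tall, about 0.6 kg. Origin at the centre of its underside, z up; its front, to its own -x, is a 45 degree slope that carries a barcode label. Each of the three cases stands with its front roughly to world -y. A bystander.
- case_green: white plastic sample case with a green lid, 75 x 75 mm footprint, 72 mm tall, about 0.6 kg. Origin at the centre of its underside, z up; its front, to its own -x, is a 45 degree slope that carries a barcode label. Each of the three cases stands with its front roughly to world -y. A bystander.
- core: bystander: grey concrete cylinder, 50 mm across, 100 mm tall; origin at the centre of its underside
- beaker: bystander: glass beaker, 70 mm across, 85 mm tall; origin at the centre of its underside
- flask: bystander: white bottle with blue cap, 60 mm across, 130 mm tall; origin at the centre of its underside
- mould: bystander: open steel cube mould, 90 x 90 x 80 mm; origin at the centre of its underside
There are look-alikes about, which are no part of the job. Of the things shaped like the scanner, the yellow one is meant.

How it is judged:
On the way, in this order (a step that is already met when the one before it is completed fails the run):
1. the scanner is lifted clear of its cradle by the hand (z of scanner in the frame of cradle above 0.085 m and contact force between the fingers and scanner above 1 N), for 0.1 s.
2. held still for 1.5 s, the scanner's window is 50 to 110 mm from the orange case's label, the label's middle within 15 mm of the beam, the beam square to the label within 15 degrees (x of label_orange in the frame of scan_head between 0.05 and 0.11 m and y of label_orange in the frame of scan_head between -0.015 and 0.015 m and z of label_orange in the frame of scan_head between -0.015 and 0.015 m and z of scan_head in the frame of label_orange above 0.04 m and angle between the x axis of scan_head and the z axis of label_orange, either way round below 0.262 rad and linear speed of scanner below 0.015 m/s and angular speed of scanner below 0.12 rad/s and contact force between the fingers and scanner above 1 N), for 1.5 s.
At the end, for the whole second after the job is handed in: The scanner lies released, at rest and level (0.08 rad) in both cradle forks, head to the cradle's +x: origin within 12 mm along and 8 mm across of the cradle's, 56 to 64 mm above it, in line within 0.12 rad. All cases and other bystanders are within 10 mm of where they were (x of scanner in the frame of cradle between -0.012 and 0.012 m and y of scanner in the frame of cradle between -0.008 and 0.008 m and z of scanner in the frame of cradle between 0.056 and 0.064 m and angle between the x axis of scanner and the x axis of cradle, either way round below 0.12 rad and angle between the z axis of scanner and the z axis of cradle, either way round below 0.08 rad and x of scan_head in the frame of cradle above 0.05 m and z of scan_head in the frame of cradle below 0.06 m and linear speed of scanner below 0.01 m/s and contact force between the fingers and scanner below 0.1 N and distance of each of case_orange, case_blue, case_green, core, beaker, flask, mould from where it was at the start of the episode below 0.01 m); the robot touches nothing.
It fails at once if the scanner's shell is squeezed with more than 60 N of grip (the two fingers' forces together over 120 N) (contact force between the fingers and scanner above 120 N).
It fails at once if the scanner is pressed on its cradle with more than 60 N (contact force between scanner and cradle above 60 N).
It fails at once if the scanner is dropped: it moves faster than 0.3 m/s while no finger holds it (linear speed of scanner above 0.3 m/s and contact force between the fingers and scanner below 0.5 N).
It fails at once if the scanner, the fingers or the arm touch a sample case (contact force between any of scanner, the fingers, the arm and case_orange above 0.5 N or contact force between any of scanner, the fingers, the arm and case_blue above 0.5 N or contact force between any of scanner, the fingers, the arm and case_green above 0.5 N).
It fails at once if a case or another bystander is shifted by more than 10 mm (distance of any of case_orange, case_blue, case_green, core, beaker, flask, mould from where it was at the start of the episode above 0.01 m).
It also fails if it takes over 54 s, if anything falls off the work surface, if the arm or the gripper's body presses on something with over 40 N, if the wrist force passes 120 N, or if a joint passes its speed limit or range.

## Working session

There is one attempt and no reset: what is moved stays moved. The work goes in short steps, Python scripts to look and compute and a tool call to move; the robot and the scene stay as the last step left them, time stands still between calls to the robot, and variables do not carry over. Pictures are saved under pics/ and viewed, at most 10 in all, crops included, and the job is handed in when it is done.

Besides the shell and the picture viewer there is one more tool, called after "Request:" by a JSON object that holds its "method" and its "body". servo_tool: Moves the arm, as the interface text tells. Its arguments: {"type":"object","properties":{"plan":{"type":"array","items":{"type":"array","items":{"type":"number"}}},"force":{"type":"number"}},"required":["plan"]}

```bash
mkdir -p pics
python3 - <<'E'
from workcell import bot
import cv2,pickle
d={}
for n in("top","side"):
    f=bot.grab_frame(n); d[n]=f; cv2.imwrite(f"pics/{n}0.png",f["frame"])
    print(n,f["mtx"].tolist(),f["k1"],f["R"].round(3).tolist(),f["t"].round(3).tolist())
pickle.dump(d,open("f0.pkl","wb"))
o=bot.observe();print(o["clock"],o["position"],o["tool_rot"])
E
```

```text
top [[494.3523365097935, 0.0, 314.7990043288876], [0.0, 494.3523365097935, 187.9915544069503], [0.0, 0.0, 1.0]] 0.0008095579440581635 [[0.014, -1.0, 0.003], [-0.999, -0.014, -0.049], [0.049, -0.002, -0.999]] [-0.077, 0.502, 1.674]
side [[505.3671773437831, 0.0, 314.6674022317575], [0.0, 505.3671773437831, 197.2710514891288], [0.0, 0.0, 1.0]] 0.03383221889089378 [[0.866, -0.5, 0.017], [-0.372, -0.667, -0.645], [0.334, 0.552, -0.764]] [-0.462, 0.21, 1.248]
0.1 [0.22526023 0.58268094 0.23078241] [-3.14058994e+00  1.14424722e-04  2.77274405e+00]
```

View pics/top0.png

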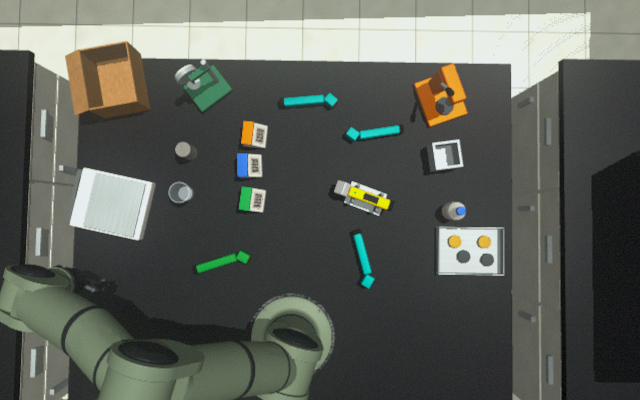

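View pics/side0.png

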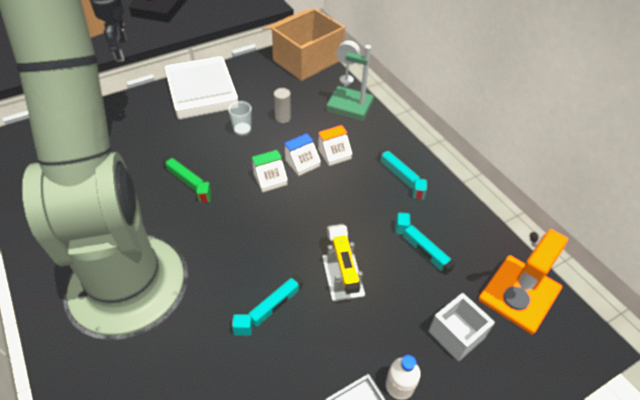

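Top view: yellow scanner in its cradle at (362,197), head to the left (+y). The look-alikes are three cyan wands at (310,100), (375,132) and (363,260), and a green one at (223,262). Only the (362,197) one is yellow with a grey head in a cradle. The orange case is at (254,134), with blue at (249,165) and green at (252,200). An enlarged crop will confirm it.

```bash
cat > h.py <<'E'
import numpy as np,cv2,pickle
def proj(f,X):
    X=np.atleast_2d(X); p,_=cv2.projectPoints(X.astype(float),cv2.Rodrigues(f["R"])[0],f["t"],f["mtx"],np.array([f["k1"],0,0,0.]))
    return p[:,0]
def back(f,uv,z):
    q=cv2.undistortPoints(np.array([[uv]],float),f["mtx"],np.array([f["k1"],0,0,0.]))[0,0]
    d=f["R"].T@np.array([q[0],q[1],1]); c=-f["R"].T@f["t"]
    return c+d*(z-c[2])/d[2]
E
python3 - <<'E'
from h import *
d=pickle.load(open("f0.pkl","rb"))
def c(n,x,y,w,h,s): return cv2.resize(d[n]["frame"][y:y+h,x:x+w],None,fx=s,fy=s,interpolation=cv2.INTER_CUBIC)
a=np.vstack([np.hstack([c("top",325,170,75,55,5),c("top",230,115,75,55,5)]),np.hstack([c("side",305,215,75,55,5)*1,c("side",295,115,75,55,5)]),])
cv2.imwrite("pics/crop0.png",a)
E
```

```text
(no output)
```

View pics/crop0.png

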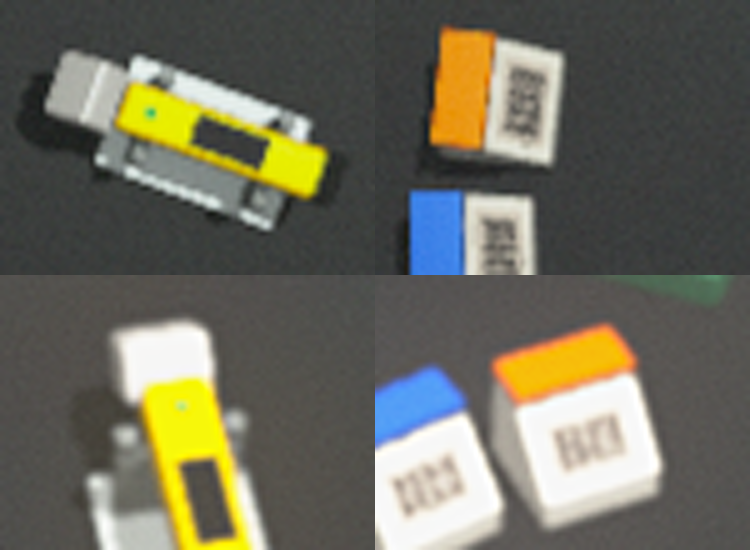

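```bash
cat >> h.py <<'E'
from scipy.optimize import least_squares
from scipy.spatial.transform import Rotation as Ro
def place(p,P): 
    c,s=np.cos(p[2]),np.sin(p[2]); P=np.array(P,float)/1000
    return np.c_[p[0]+c*P[:,0]-s*P[:,1],p[1]+s*P[:,0]+c*P[:,1],P[:,2]]
def fit(obs,p0):
    fn=lambda p:np.concatenate([(proj(f,place(p,P))-np.array(uv)).ravel() for f,P,uv in obs])
    r=least_squares(fn,p0,loss="soft_l1"); return r.x,r.fun.reshape(-1,2)
E
python3 - <<'E'
from h import *
d=pickle.load(open("f0.pkl","rb")); T,S=d["top"],d["side"]
t1=lambda l:np.array(l)/5+[325,170]-.4
t2=lambda l:(np.array(l)-[375,0])/5+[230,115]-.4
s1=lambda l:(np.array(l)-[0,275])/5+[305,215]-.4
s2=lambda l:(np.array(l)-[375,275])/5+[295,115]-.4
H=[[65,-17,88],[65,17,88]]
B=[[-85,-17,88],[-85,17,88]]
x0=list(back(T,(362,197),.07)[:2])+[1.3]
# +x end is left; scanner +y ~ world -x -> down in top picture
top=t1([[127,82],[114,126],[328,147],[315,198]])
print("scanner top",*fit([(T,H+B,top)],x0))
m=cv2.inRange(cv2.cvtColor(S["frame"],cv2.COLOR_BGR2HSV),(22,120,80),(35,255,255)); 
print("scanner both",*fit([(T,H+B,top),(S,[[65,17,88],[65,-17,88]],s1([[143,392],[212,378]]))],x0))
print("cradle",*fit([(T,[[65,-40,8],[65,40,8],[-65,40,8],[-65,-40,8]],t1([[133,55],[96,160],[271,231],[313,120]]))],x0))
x0=list(back(T,(254,134),.05)[:2])+[1.5]
ct=(T,[[37.5,-37.5,72],[37.5,37.5,72],[-37.5,37.5,20.5],[-37.5,-37.5,20.5],[-18,0,40]],t2([[443,27],[431,145],[554,166],[564,50],[525,103]]))
cs=(S,[[37.5,37.5,72],[37.5,-37.5,72],[-37.5,37.5,0],[-37.5,-37.5,0],[-18,0,40]],s2([[494,357],[612,325],[548,528],[661,492],[590,443]]))
for o in([ct],[cs],[ct,cs]): print("case",*fit(o,x0))
for n,uv in dict(blue=(249,165),green=(252,200)).items(): print(n,back(T,uv,.05))
E
```

```text
scanner top [ 0.47520716 -0.23662649  1.2665051 ] [[-1.48978104 -0.97211309]
 [-2.12551071  0.12474906]
 [ 2.09148545  0.43972821]
 [ 1.49566489  0.16317485]]
scanner both [ 0.47621123 -0.24402926  1.25436889] [[ 0.91962844 -1.4555134 ]
 [ 0.16634428 -0.40012324]
 [ 4.32723705  0.48456322]
 [ 3.61320843  0.16749778]
 [-0.85647937 -3.33714565]
 [-1.24761698 -2.69857124]]
cradle [ 0.47219468 -0.24298615  1.22182853] [[ 0.36200103 -0.37180006]
 [-0.47608839  0.46812501]
 [ 0.16152042 -0.1920533 ]
 [-0.06960866  0.11245266]]
case [0.67992895 0.13581384 1.49493527] [[ 0.0050184   0.69631871]
 [ 0.20047675 -0.48221639]
 [-0.27868938 -0.59216164]
 [-0.19358303  0.85873236]
 [ 0.25534755 -0.28558851]]
case [0.68279188 0.13449178 1.4697208 ] [[ 0.73894655  0.49979385]
 [-0.26516599  0.24510671]
 [-0.26359154 -0.1936305 ]
 [-0.57236275 -0.04087458]
 [ 0.43270857 -0.43039742]]
case [0.68157099 0.13514317 1.48447231] [[ 0.34811291  0.10184959]
 [ 0.30821725 -1.10197032]
 [-0.19874708 -0.9653718 ]
 [ 0.11470643  0.50897217]
 [ 0.45817838 -0.71102913]
 [ 0.18463155  0.67105985]
 [-0.96821954  0.18607754]
 [-0.47799245 -0.11942547]
 [-0.9474983  -0.2063672 ]
 [ 0.049731   -0.45011563]]
blue [0.57527094 0.15102108 0.05      ]
green [0.4584429  0.13859343 0.05      ]
```

Run:
```python
from h import *
d=pickle.load(open("f0.pkl","rb")); T,S=d["top"],d["side"]
t1=lambda l:np.array(l)/5+[325,170]-.4
s1=lambda l:(np.array(l)-[0,275])/5+[305,215]-.4
x0=[.475,-.24,1.25]
P=[[65,-17,88],[65,17,88],[113.3,-22,63.2],[113.3,22,63.2],[85.1,-22,91.4],[85.1,22,91.4]]
print(*fit([(T,P,t1([[127,82],[114,126],[65,50],[45,112],[107,66],[89,128]]))],x0))
p=[.473,-.243,1.24]
for x in(-85,-70,65): print(x,((proj(T,place(p,[[x,-17,88],[x,17,88]]))+.4-[325,170])*5).round().tolist())
print(((proj(T,place(p,[[-42,32,76],[-42,-32,76],[42,32,76],[42,-32,76]]))+.4-[325,170])*5).round().tolist())
```

```text
[ 0.47174277 -0.24488171  1.24307772] [[ 1.29546479 -0.27627833]
 [ 0.43080942  0.74253369]
 [-0.12615246  0.22044824]
 [-0.55819573  0.32373272]
 [ 0.06074996 -0.64660078]
 [-0.8390084  -0.31804518]]
-85 [[348.0, 156.0], [330.0, 205.0]]
-70 [[326.0, 148.0], [309.0, 198.0]]
65 [[131.0, 78.0], [113.0, 127.0]]
[[258.0, 205.0], [291.0, 113.0], [137.0, 161.0], [170.0, 70.0]]
```

```bash
cat >> h.py <<'E'
def row(o,pos,yaw,rp=(np.pi,0)):
    R0=Ro.from_euler("xyz",o["tool_rot"]); R1=Ro.from_euler("xyz",[rp[0],rp[1],yaw])
    return np.r_[R0.inv().apply(np.array(pos)-o["position"])*100,(R0.inv()*R1).as_rotvec(degrees=True)].round(2).tolist()
E
python3 - <<'E'
from h import *
from workcell import bot
o=bot.observe()
print(row(o,(.5,.22,.25),2.0))
E
```

```text
[-38.7, -23.93, -1.89, -0.05, 0.03, 44.27]
```

Request:
{"method": "servo_tool", "body": {"plan": [[8.5,-4,-2.5,-0.5,0,0,5],[8.5,-8.5,-5,-1,0,0,10],[8.5,-13,-8,-2,0,0,16],[8.5,-17.5,-11,-2,0,0,22],[8.5,-22,-14,-2,0,0,28],[8.5,-26.5,-16.5,-2,0,0,34],[8.5,-31,-19,-2,0,0,39],[8.5,-35,-21.5,-2,0,0,44],[8.5,-38.7,-24,-2,0,0,44],[8.5,-38.7,-24,-2,0,0,44]]}}

```text
clock: 1.1
position: [0.5024, 0.2141, 0.2513]
tool_rot: [3.142, 0.002, 1.998]
force: [-0.4, 0.7, -0.1]
grip_width: 0.0846
finger_force: 0.0
```

Run:
```python
from h import *
from workcell import bot
o=bot.observe();print(o["position"],o["tool_rot"],o["qpos"])
print(row(o,(.472,-.244,.16),1.24))
```

```text
[0.50244802 0.21413111 0.25131351] [3.14151335e+00 2.15430571e-03 1.99820449e+00] [-0.70333242  0.38307755  0.25404819  1.79737183 -0.11111397  0.97520259
  0.02292496]
[-40.41, -21.76, 9.22, 0.05, 0.12, 43.44]
```

Request:
{"method": "servo_tool", "body": {"plan": [[8.5,-4,-2.2,0,0,0,5],[8.5,-8.5,-4.5,0,0,0,10],[8.5,-13,-7,0,0,0,15],[8.5,-17.5,-9.4,1,0,0,20],[8.5,-22,-11.8,2,0,0,26],[8.5,-26.5,-14.3,3,0,0,32],[8.5,-31,-16.7,4,0,0,38],[8.5,-35,-18.9,5,0,0,43.4],[8.5,-38.5,-20.7,7,0,0,43.4],[8.5,-40.4,-21.8,8,0,0,43.4]]}}

```text
clock: 2.1
position: [0.4706, -0.2419, 0.1699]
tool_rot: [-3.141, 0.001, 1.244]
force: [-0.8, 0.8, -0.1]
grip_width: 0.085
finger_force: 0.0
```

Request:
{"method": "servo_tool", "body": {"plan": [[8.5,0,0,0,0,0,0],[8.5,0,0,0,0,0,0],[8.5,0,0,0,0,0,0]]}}

```text
clock: 2.4
position: [0.4723, -0.2377, 0.1715]
tool_rot: [3.141, -0.0, 1.249]
force: [0.7, 0.1, 0.5]
grip_width: 0.0851
finger_force: 0.0
```

Run:
```python
from h import *
from workcell import bot
o=bot.observe();print(o["position"],o["tool_rot"],o["qpos"])
print(row(o,(.472,-.244,.053),1.24))
d={n:bot.grab_frame(n) for n in("top","side")}
t,s=[d[n]["frame"] for n in("top","side")]
r=lambda f,x,y:cv2.resize(f[y:y+90,x:x+100],None,fx=4,fy=4,interpolation=cv2.INTER_CUBIC)
cv2.imwrite("pics/a1.png",np.hstack([r(t,315,150),r(s,290,195)]))
```

```text
[ 0.47225227 -0.2376506   0.17148082] [ 3.14147955e+00 -4.34190417e-04  1.24859565e+00] [-4.29313739e-04  4.93661134e-01  4.84006957e-01  1.93094625e+00
 -3.15798482e-01  7.91430988e-01  3.36646826e-01]
[-0.62, 0.18, 11.85, 0.01, -0.02, 0.49]
```

View pics/a1.png

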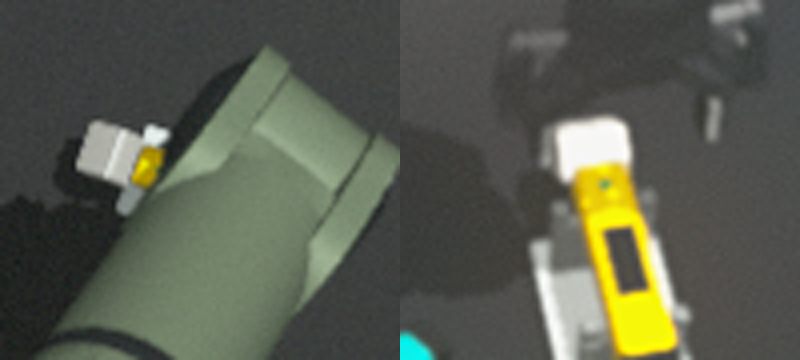

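The top view is mostly hidden by the forearm. In the side view the open fingers, at (530,40) and (720,100), straddle the handle line, so I'm descending.

Request:
{"method": "servo_tool", "body": {"plan": [[8.5,-0.6,0.2,2,0,0,0.5],[8.5,-0.6,0.2,4,0,0,0.5],[8.5,-0.6,0.2,6,0,0,0.5],[8.5,-0.6,0.2,8,0,0,0.5],[8.5,-0.6,0.2,10,0,0,0.5],[8.5,-0.6,0.2,11.3,0,0,0.5],[8.5,-0.6,0.2,11.8,0,0,0.5],[8.5,-0.6,0.2,11.8,0,0,0.5],[8.5,-0.6,0.2,11.8,0,0,0.5]]}}

```text
clock: 3.4
position: [0.4723, -0.2451, 0.054]
tool_rot: [3.141, 0.0, 1.239]
force: [0.3, 0.4, 0.4]
grip_width: 0.0851
finger_force: 0.0
```

Run:
```python
from h import *
from workcell import bot
o=bot.observe();print(o["position"],o["tool_rot"],o["force"])
print(row(o,(.472,-.244,.053),1.24))
t=bot.grab_frame("side")["frame"]
cv2.imwrite("pics/a2.png",cv2.resize(t[195:285,290:390],None,fx=6,fy=6,interpolation=cv2.INTER_CUBIC))
```

```text
[ 0.47225574 -0.24506162  0.05400646] [3.14069584e+00 5.42788415e-05 1.23876771e+00] [0.26599904 0.41813171 0.35660074]
[0.09, -0.06, 0.1, 0.05, 0.0, -0.07]
```

View pics/a2.png

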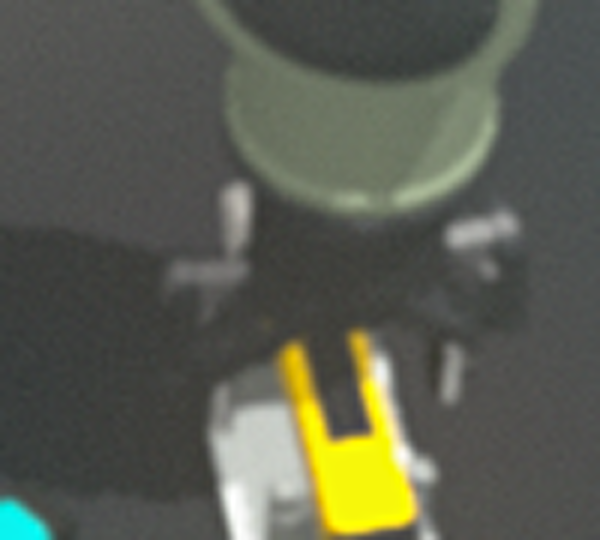

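The fingers straddle the handle between the forks; closing at 35 N.

Request:
{"method": "servo_tool", "body": {"plan": [[7,0,0,0,0,0,0],[6,0,0,0,0,0,0],[5,0,0,0,0,0,0],[4.2,0,0,0,0,0,0],[3.6,0,0,0,0,0,0],[3,0,0,0,0,0,0],[2.5,0,0,0,0,0,0],[2.5,0,0,0,0,0,0],[2.5,0,0,0,0,0,0],[2.5,0,0,0,0,0,0]], "force": 35}}

```text
clock: 4.45
position: [0.4721, -0.245, 0.0535]
tool_rot: [3.141, -0.0, 1.239]
force: [-0.1, 0.5, 5.4]
grip_width: 0.034
finger_force: 35.1
```

Request:
{"method": "servo_tool", "body": {"plan": [[2.5,0,0,-0.5,0,0,0],[2.5,0,0,-1.2,0,0,0],[2.5,0,0,-2,0,0,0],[2.5,0,0,-3,0,0,0],[2.5,0,0,-4,0,0,0],[2.5,0,0,-5,0,0,0],[2.5,0,0,-6,0,0,0],[2.5,0,0,-7,0,0,0],[2.5,0,0,-8,0,0,0],[2.5,0,0,-8,0,0,0]]}}

```text
clock: 5.45
position: [0.4724, -0.2452, 0.1347]
tool_rot: [3.14, -0.0, 1.239]
force: [0.0, 0.1, -2.1]
grip_width: 0.0336
finger_force: 35.1
```

Run:
```python
from h import *
from workcell import bot
o=bot.observe();print(o["position"],o["tool_rot"],o["force"],o["finger_force"])
print(row(o,(.6663,-.0408,.098),1.484))
t=bot.grab_frame("side")["frame"]
cv2.imwrite("pics/a3.png",cv2.resize(t[165:285,290:400],None,fx=5,fy=5,interpolation=cv2.INTER_CUBIC))
```

```text
[ 0.472444   -0.24522776  0.1346537 ] [ 3.13971959e+00 -6.08549198e-06  1.23861576e+00] [ 0.02247821  0.07886653 -2.14324062] 35.11227786540985
[25.65, 11.65, 3.69, 0.11, 0.01, -14.06]
```

View pics/a3.png

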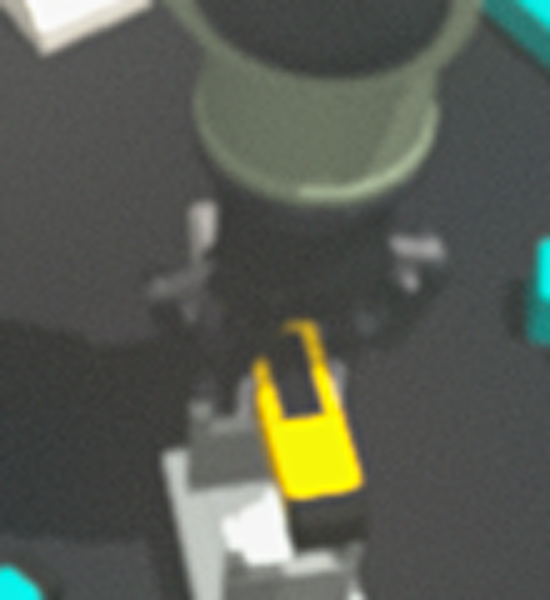

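Lifted level. The rear 15 mm of the handle is a black cap, which explains the short yellow length I measured. Moving to the scan pose.

Request:
{"method": "servo_tool", "body": {"plan": [[2.5,1.2,0.5,0,0,0,-1],[2.5,3.5,1.6,0,0,0,-2],[2.5,6.5,2.9,0,0,0,-4],[2.5,9.5,4.3,0,0,0,-6],[2.5,12.5,5.7,0.5,0,0,-8],[2.5,15.5,7,1,0,0,-10],[2.5,18.5,8.4,1.5,0,0,-12],[2.5,21,9.6,2,0,0,-13],[2.5,22.5,10.3,2.5,0,0,-14],[2.5,23.3,10.6,2.8,0,0,-14]]}}

```text
clock: 6.5
position: [0.6484, -0.0576, 0.1041]
tool_rot: [-3.14, -0.0, 1.485]
force: [-1.5, -0.2, -2.7]
grip_width: 0.0337
finger_force: 35.1
```

Request:
{"method": "servo_tool", "body": {"plan": [[2.5,0,0,0,0,0,0],[2.5,0,0,0,0,0,0],[2.5,0,0,0,0,0,0]]}}

```text
clock: 6.8
position: [0.6475, -0.0606, 0.1057]
tool_rot: [3.142, 0.0, 1.481]
force: [-0.5, 0.4, -1.6]
grip_width: 0.0333
finger_force: 35.1
```

Run:
```python
from h import *
from workcell import bot
o=bot.observe();print(o["position"],o["tool_rot"],o["force"],o["finger_force"])
print(row(o,(.6663,-.0408,.098),1.484))
d={n:bot.grab_frame(n) for n in("top","side")};pickle.dump(d,open("f1.pkl","wb"))
t,s=[d[n]["frame"] for n in("top","side")]
r=lambda f,x,y:cv2.resize(f[y:y+80,x:x+80],None,fx=5,fy=5,interpolation=cv2.INTER_CUBIC)
cv2.imwrite("pics/a4.png",np.hstack([r(t,235,105),r(s,295,110)]))
```

```text
[ 0.64753452 -0.0605688   0.10567387] [3.14150609e+00 4.57783914e-04 1.48123716e+00] [-0.52117734  0.36117795 -1.58021883] 35.10384142398834
[2.14, 1.69, 0.77, 0.0, 0.03, -0.16]
```

View pics/a4.png

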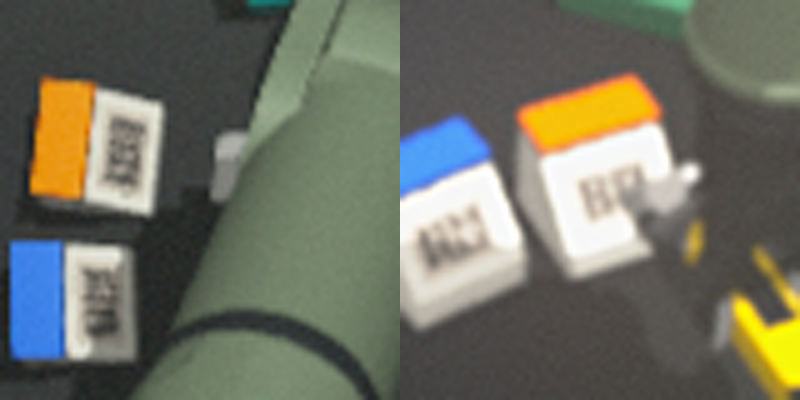

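Run:
```python
from h import *
d=pickle.load(open("f1.pkl","rb"))
p=[.6475,-.0606,1.481]; z=112.2
P=[[113.3,-22,z+3.2],[113.3,22,z+3.2],[85.1,-22,z+31.4],[85.1,22,z+31.4]]
print(((proj(d["top"],place(p,P))+.4-[235,105])*5).round().tolist())
print(((proj(d["side"],place(p,P))+.4-[295,110])*5+[400,0]).round().tolist())
```

```text
[[219.0, 133.0], [211.0, 201.0], [260.0, 131.0], [252.0, 199.0]]
[[684.0, 167.0], [614.0, 190.0], [712.0, 163.0], [640.0, 185.0]]
```

The head is where the model predicts, within about 4 mm in both views. Final approach and hold.

Request:
{"method": "servo_tool", "body": {"plan": [[2.5,0.5,0.4,0.2,0,0,0],[2.5,1.1,0.9,0.4,0,0,0],[2.5,1.7,1.4,0.6,0,0,0],[2.5,2.1,1.7,0.8,0,0,0],[2.5,2.1,1.7,0.8,0,0,0],[2.5,2.1,1.7,0.8,0,0,0],[2.5,2.1,1.7,0.8,0,0,0],[2.5,2.1,1.7,0.8,0,0,0],[2.5,2.1,1.7,0.8,0,0,0],[2.5,2.1,1.7,0.8,0,0,0]]}}

```text
clock: 7.9
position: [0.6668, -0.04, 0.0974]
tool_rot: [3.142, -0.0, 1.483]
force: [0.3, -0.3, -1.4]
grip_width: 0.0337
finger_force: 35.1
```

Request:
{"method": "servo_tool", "body": {"plan": [[2.5,0,0,0,0,0,0],[2.5,0,0,0,0,0,0],[2.5,0,0,0,0,0,0],[2.5,0,0,0,0,0,0],[2.5,0,0,0,0,0,0],[2.5,0,0,0,0,0,0],[2.5,0,0,0,0,0,0],[2.5,0,0,0,0,0,0],[2.5,0,0,0,0,0,0],[2.5,0,0,0,0,0,0]]}}

```text
clock: 8.9
position: [0.6668, -0.0399, 0.0973]
tool_rot: [-3.142, 0.0, 1.483]
force: [0.2, 0.2, -1.3]
grip_width: 0.0335
finger_force: 35.1
```

Run:
```python
from h import *
from workcell import bot
o=bot.observe();print(o["position"],o["tool_rot"],o["force"],abs(o["qd"]).max())
d={n:bot.grab_frame(n) for n in("top","side")}
p=[*o["position"][:2],o["tool_rot"][2]]; z=o["position"][2]*1000+6.5
P=[[113.3,-22,z+3.2],[113.3,22,z+3.2],[85.1,-22,z+31.4],[85.1,22,z+31.4]]
t,s=[d[n]["frame"].copy() for n in("top","side")]
r=lambda f,x,y:cv2.resize(f[y:y+80,x:x+80],None,fx=5,fy=5,interpolation=cv2.INTER_CUBIC)
a=np.hstack([r(t,235,105),r(s,295,110)])
for q in list((proj(d["top"],place(p,P))+.4-[235,105])*5)+list((proj(d["side"],place(p,P))+.4-[295,110])*5+[400,0]): cv2.circle(a,tuple(int(v) for v in q),2,(0,0,255),-1)
cv2.imwrite("pics/a5.png",a)
L=place([.6816,.1351,1.484],[[-18,0,40]])[0]; W=place(p,[[102,0,z-8]])[0]
b=place([0,0,p[2]],[[707,0,-707]])[0]; v=L-W; print("dist",v@b,"off",v-b*(v@b))
```

```text
[ 0.66680364 -0.03986218  0.0972836 ] [-3.14156734e+00  4.15648299e-05  1.48292266e+00] [ 0.20253239  0.19752878 -1.31595749] 0.0015344507034368317
dist 0.07873806023263097 off [-6.01038926e-04 -2.95238698e-05 -1.15791015e-04]
```

View pics/a5.png

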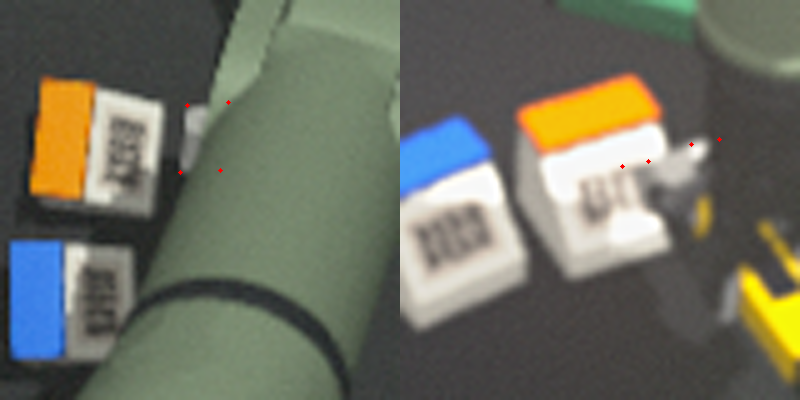

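In the top view the head edges sit on the predicted dots at (187,105) and (180,172). In the side view they are within 2–3 pixels. The beam is on the label within about 6 mm, against a 15 mm tolerance. I'll hold here longer.

Request:
{"method": "servo_tool", "body": {"plan": [[2.5,0,0,0,0,0,0],[2.5,0,0,0,0,0,0],[2.5,0,0,0,0,0,0],[2.5,0,0,0,0,0,0],[2.5,0,0,0,0,0,0],[2.5,0,0,0,0,0,0],[2.5,0,0,0,0,0,0],[2.5,0,0,0,0,0,0],[2.5,0,0,0,0,0,0],[2.5,0,0,0,0,0,0]]}}

```text
clock: 10.0
position: [0.6668, -0.0398, 0.0973]
tool_rot: [-3.142, -0.0, 1.483]
force: [0.4, -0.1, -1.9]
grip_width: 0.0332
finger_force: 35.1
```

Request:
{"method": "servo_tool", "body": {"plan": [[2.5,0,0,0,0,0,0],[2.5,0,0,0,0,0,0],[2.5,0,0,0,0,0,0],[2.5,0,0,0,0,0,0],[2.5,0,0,0,0,0,0],[2.5,0,0,0,0,0,0],[2.5,0,0,0,0,0,0],[2.5,0,0,0,0,0,0]]}}

```text
clock: 10.8
position: [0.6668, -0.0399, 0.0973]
tool_rot: [3.142, 0.0, 1.483]
force: [0.5, -1.0, -2.2]
grip_width: 0.0336
finger_force: 35.1
```

Run:
```python
from h import *
from workcell import bot
o=bot.observe();print(o["position"])
print(row(o,(.472,-.2445,.125),1.239))
```

```text
[ 0.66684929 -0.03986681  0.09731591]
[-22.09, -17.61, -2.77, 0.0, 0.0, 13.98]
```

Request:
{"method": "servo_tool", "body": {"plan": [[2.5,-0.8,-0.6,-0.4,0,0,0.5],[2.5,-2.5,-2,-1.2,0,0,2],[2.5,-5,-4,-2,0,0,4],[2.5,-8,-6.4,-3,0,0,6],[2.5,-11,-8.8,-3,0,0,8],[2.5,-14,-11.2,-3,0,0,10],[2.5,-17,-13.6,-3,0,0,12],[2.5,-19.5,-15.6,-3,0,0,13],[2.5,-21.3,-17,-3,0,0,14],[2.5,-22.1,-17.6,-2.8,0,0,14]]}}

```text
clock: 11.8
position: [0.4702, -0.2466, 0.1259]
tool_rot: [3.141, 0.0, 1.235]
force: [-0.7, 0.2, -1.1]
grip_width: 0.0337
finger_force: 35.1
```

Request:
{"method": "servo_tool", "body": {"plan": [[2.5,0,0,0,0,0,0],[2.5,0,0,0,0,0,0],[2.5,0,0,0,0,0,0],[2.5,0,0,0,0,0,0]]}}

```text
clock: 12.2
position: [0.4727, -0.2437, 0.1252]
tool_rot: [-3.142, -0.0, 1.24]
force: [-0.5, 0.9, -1.2]
grip_width: 0.0333
finger_force: 35.1
```

Run:
```python
from h import *
from workcell import bot
o=bot.observe();print(o["position"],o["tool_rot"])
print(row(o,(.4722,-.2447,.0545),1.239))
d={n:bot.grab_frame(n) for n in("top","side")}
t,s=[d[n]["frame"] for n in("top","side")]
r=lambda f,x,y:cv2.resize(f[y:y+110,x:x+80],None,fx=5,fy=5,interpolation=cv2.INTER_CUBIC)
cv2.imwrite("pics/a6.png",np.hstack([r(t,315,140),r(s,305,185)]))
p=[*o["position"][:2],o["tool_rot"][2]]; z=o["position"][2]*1000+6.5
P=[[113.3,-22,z+3.2],[113.3,22,z+3.2],[-70,-17,z+28],[-70,17,z+28],[-85,-17,z],[-85,17,z]]
print(((proj(d["top"],place(p,P))+.4-[315,140])*5).round().tolist(),((proj(d["side"],place(p,P))+.4-[305,185])*5+[400,0]).round().tolist())
```

```text
[ 0.47273183 -0.24374123  0.12520512] [-3.14154727e+00 -1.13947703e-04  1.24020318e+00]
[-0.11, -0.02, 7.07, -0.0, -0.01, 0.07]
[[118.0, 192.0], [95.0, 257.0], [395.0, 296.0], [377.0, 347.0], [410.0, 305.0], [392.0, 356.0]] [[595.0, 106.0], [507.0, 118.0], [683.0, 391.0], [607.0, 403.0], [686.0, 454.0], [611.0, 466.0]]
```

View pics/a6.png

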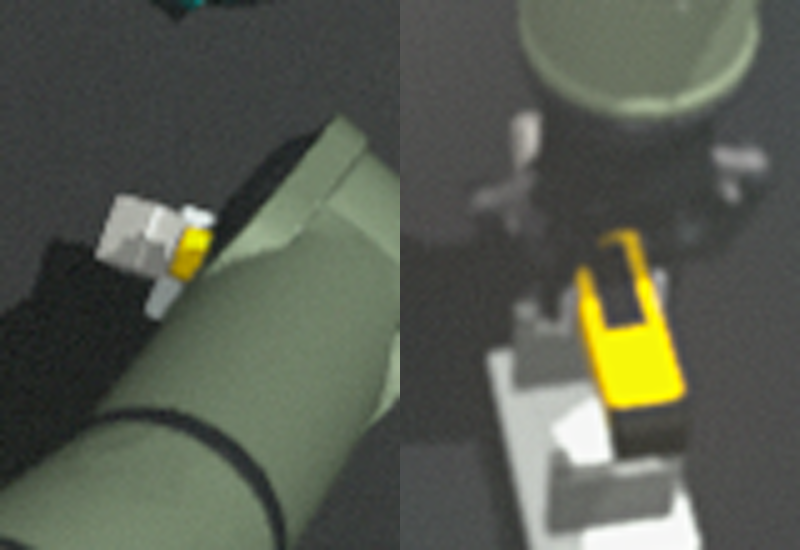

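The rear edge at (685,390)–(610,403) and the head at (120,195) match the model, so the scanner is still held level. Lowering slowly.

Request:
{"method": "servo_tool", "body": {"plan": [[2.5,-0.1,0,1,0,0,0],[2.5,-0.1,0,2,0,0,0],[2.5,-0.1,0,3,0,0,0],[2.5,-0.1,0,4,0,0,0],[2.5,-0.1,0,4.8,0,0,0],[2.5,-0.1,0,5.5,0,0,0],[2.5,-0.1,0,6.1,0,0,0],[2.5,-0.1,0,6.5,0,0,0],[2.5,-0.1,0,6.8,0,0,0],[2.5,-0.1,0,6.9,0,0,0]]}}

```text
clock: 13.3
position: [0.4718, -0.2455, 0.0561]
tool_rot: [-3.141, -0.0, 1.239]
force: [-0.2, 0.1, -1.6]
grip_width: 0.0331
finger_force: 35.2
```

Request:
{"method": "servo_tool", "body": {"plan": [[2.5,0,0,0.05,0,0,0],[2.5,0,0,0.1,0,0,0],[2.5,0,0,0.1,0,0,0]]}}

```text
clock: 13.6
position: [0.4719, -0.2455, 0.0554]
tool_rot: [3.141, -0.0, 1.239]
force: [0.3, 1.1, -2.5]
grip_width: 0.0337
finger_force: 35.2
```

Not yet touching; down a little further.

Request:
{"method": "servo_tool", "body": {"plan": [[2.5,0,0,0.05,0,0,0],[2.5,0,0,0.1,0,0,0],[2.5,0,0,0.15,0,0,0],[2.5,0,0,0.2,0,0,0],[2.5,0,0,0.2,0,0,0]]}}

```text
clock: 14.1
position: [0.4718, -0.2455, 0.0535]
tool_rot: [3.142, -0.0, 1.239]
force: [-1.7, 0.9, 4.8]
grip_width: 0.0336
finger_force: 35.8
```

Contact confirmed (force +5 N at the original height). Releasing gradually.

Request:
{"method": "servo_tool", "body": {"plan": [[3.6,0,0,0,0,0,0],[4,0,0,0,0,0,0],[5,0,0,0,0,0,0],[6,0,0,0,0,0,0],[7,0,0,0,0,0,0],[8,0,0,0,0,0,0],[8.5,0,0,0,0,0,0],[8.5,0,0,0,0,0,0],[8.5,0,0,0,0,0,0],[8.5,0,0,0,0,0,0]], "force": 20}}

```text
clock: 15.1
position: [0.4718, -0.2455, 0.0533]
tool_rot: [-3.142, 0.0, 1.239]
force: [-0.4, -0.2, -0.7]
grip_width: 0.0849
finger_force: 0.0
```

Request:
{"method": "servo_tool", "body": {"plan": [[8.5,0,0,-1,0,0,0],[8.5,0,0,-2.5,0,0,0],[8.5,0,0,-4.5,0,0,0],[8.5,0,0,-7,0,0,0],[8.5,0,0,-10,0,0,0],[8.5,0,0,-13,0,0,0],[8.5,0,0,-16,0,0,0],[8.5,-3,0,-18,0,0,0],[8.5,-7,0,-19,0,0,0],[8.5,-10,0,-20,0,0,0]]}}

```text
clock: 16.1
position: [0.4382, -0.3418, 0.2551]
tool_rot: [3.14, 0.0, 1.238]
force: [0.2, 0.3, -0.1]
grip_width: 0.085
finger_force: 0.0
```

Request:
{"method": "servo_tool", "body": {"plan": [[8.5,0,0,0,0,0,0],[8.5,0,0,0,0,0,0],[8.5,0,0,0,0,0,0]]}}

```text
clock: 16.4
position: [0.4394, -0.3391, 0.2533]
tool_rot: [-3.141, -0.001, 1.24]
force: [-0.3, -0.7, -0.2]
grip_width: 0.0848
finger_force: 0.0
```

Run:
```python
from h import *
from workcell import bot
o=bot.observe();print(o["clock"],o["position"],o["finger_force"])
d={n:bot.grab_frame(n) for n in("top","side")}
t,s=[d[n]["frame"] for n in("top","side")]
r=lambda f,x,y:cv2.resize(f[y:y+110,x:x+80],None,fx=5,fy=5,interpolation=cv2.INTER_CUBIC)
cv2.imwrite("pics/a7.png",np.hstack([r(t,325,140),r(s,305,205)]))
b=pickle.load(open("f0.pkl","rb"))["side"]["frame"]
print("side diff near scanner/cases",[int((cv2.absdiff(s[y0:y1,x0:x1],b[y0:y1,x0:x1]).max(2)>60).sum()) for x0,y0,x1,y1 in((318,220,370,305),(245,120,360,195))])
p=[.472,-.2445,1.24]; P=[[113.3,-22,63.2],[113.3,22,63.2],[-70,-17,88],[-70,17,88]]
print(((proj(d["side"],place(p,P))+.4-[305,205])*5+[400,0]).round().tolist())
```

```text
16.4 [ 0.4394353  -0.33907956  0.25326932] 0.0
side diff near scanner/cases [491, 822]
[[586.0, 96.0], [502.0, 108.0], [669.0, 378.0], [596.0, 390.0]]
```

View pics/a7.png

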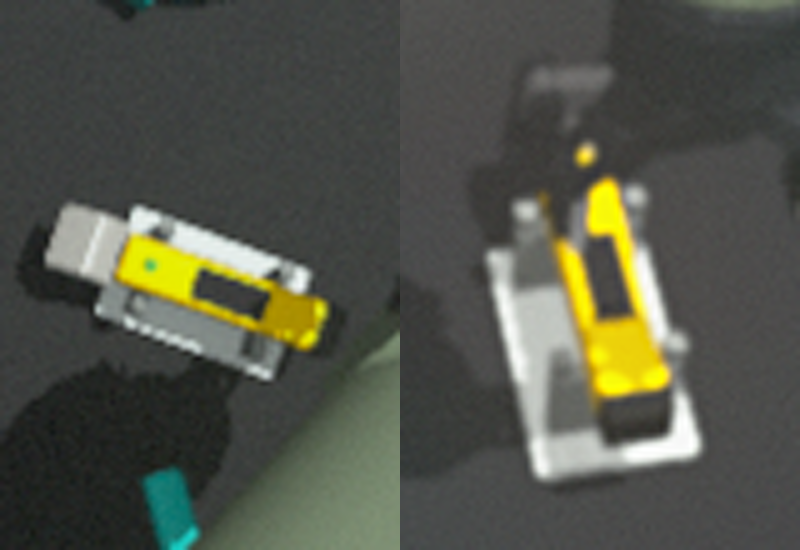

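The scanner lies in the cradle with its corners (127,232) and (328,298) the same as at the start, and the hand is clear. Handing in.

```bash
python3 -c "
from workcell import bot
print(bot.job_done())"
```

```text
the job is handed in; nothing more can be done
None
```

I aimed the scanner at the orange label from about 8 cm and held it still for about 3 s, then laid it back in its cradle as found and released it. I gripped it at 35 N and handed the job in at about 16 s; no result came back. I didn't check at the end that the cases and bystanders had stayed put, but the wrist force showed no bump on the way.

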